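Unlock a bayonet probe from the dry-block calibrator and hang it to cool

ROBOT

A 6-joint arm with a two-finger parallel gripper is mounted at the origin on a cart in front of the work surface, level with it; the furniture and walls round the work are solid. World frame = base frame: x ahead of the robot, y to its left, z up, the work surface at z = 0. Lengths are in m, angles in rad, forces in N, time in s.
With the tool pointing down it reaches from about 0.35 to 0.775 m from the base axis. Payload 5.5 kg.
Tool frame: the origin (TCP) lies between the finger pads; the fingertips stand env.nose_length ahead of it and the grasp point (between the pads) lies 8 mm behind it (env.nose_length is the distance from the TCP to the fingertips, in m); z points along the fingers, y is the direction in which the jaws open and shut (so a half turn about z gives the same grasp; the last joint's range is limited). The gripper opens to 85 mm and grips with 20 to 120 N. Pads are 22 mm wide; open, the fingers measure 114 mm over their backs; the gripper's body (76 mm by 85 mm) begins 54 mm behind the grasp point. The pads swing forward as they close: fully open they stand 13 mm farther back than shut.
Start: joints at [-1.377, 0.313, 0.046, 1.304, 0, 1.431], TCP at [0.188, -0.543, 0.217] pointing down, gripper open.
Joint ranges: [-2.76, 2.76], [-0.86, 1.69], [-1.03, 1.26], [-2.2, 2.34], [-1.47, 1.5], [-3.14, 3.14]. Speed limits (rad/s): [2.57, 2.57, 3.14, 3.14, 3.14, 3.14].

INTERFACE

Orientations are given as a unit quaternion [w, x, y, z].
In Python, from workcell import env gives the robot as it stands. The module is installed in compiled form; this text tells all that it offers.
- The arm moves only by the shell command python3 -m creep 'ROWS' [FORCE]. ROWS is a JSON object of lists of equal length, an entry for each row: "hand": the finger opening in mm, from 0 to 85.4; "delta_pos": the shift along the tool's x, y, z scaled (see below), a list of three; "turn": the turn about the tool's z scaled (see below). In form: {"hand": [hand, ...], "delta_pos": [[dx, dy, dz], ...], "turn": [turn, ...]}. A call has exactly 5 rows; each row shifts and turns the commanded pose from where the row before left it, along the tool's axes as they then stand; what a row does not reach is not made up. The controller multiplies each number of a shift by 0.8 m and each number of a turn by 5 degrees. A row lasts 1/12 s, in which the tool goes at most 41.7 mm and 7.16 degrees, less where a joint would pass 70% of its speed; a pose out of reach is approached as far as the arm can. A call with a number of a shift or a turn outside -1 to 1 is refused whole. A call with a gripper value outside its range is refused whole. The fingers move at their own pace and stop on an object; FORCE is the grip in N (left out, the last holds). Time passes only in rows, so rows that do not move let the fingers close, or fill a call up. It gives the time, the measured TCP pose, the force and the opening at its end, in the units of the state.
- env.get_state(): the state, without advancing time (a new reading comes with each control period).
- env.read_camera(name): name is "scene" or "top" or "wrist"; returns a dict with "pixels" (420x560x3 uint8, red, green, blue), "depth" (420x560 float32, m along the optical axis (not along the pixel's ray), 0 where there is no reading), "fx", "fy", "cx", "cy" (pixels), "origin" and "orientation" of the camera in the world. Camera axes: x right, y down, z forward; pixel columns grow to the right and rows downward; lengths in m; the calibration is good to about 2 mm. The wrist camera is an equidistant fisheye: a pixel r from the principal point sees the ray r / f radians off the axis. A picture is of the moment at which its call begins.
- env.hand_in(): hands the job in, once; it reports no verdict.
Trained networks look in the newest picture that a camera, given by its name, has taken for a name from the list of things; names that differ only in an ending like _2 or _b are one class to them, and where a whole thing is asked for, a point or a joint stands for the part that bears it (a point fixed in the world has none). Each returns a list of dicts, best first, with "score" (0 to 1); they miss things now and then, are a little off and sometimes report something else, mostly with a low value. They report only what shows in the picture. A call takes as long as a camera call. They do not tell look-alikes from the thing itself.
- env.find_in(camera, target): "location" ([row, column] in pixels, amid what is visible of it).
- env.pinpoint(camera, target): "location" ([row, column] in pixels: a listed point, or the origin of a listed thing).
The state is a dict: "clock": time; "joint_pos": joint angles; "qvel": joint speeds; "tau": joint torques, N m; "tcp_pos": TCP position; "orientation": TCP orientation; "wrist_force": force on the tool from outside, world axes, zero at the start; "ft_torque": the same for the moment, N m; "finger_gap": finger opening in m.
Only numpy, scipy, OpenCV 4.12 (cv2) and the standard library are available. Lean on these libraries where they do the work, as an engineer would, in place of code of your own. Each camera call takes 0.05 s, during which the arm holds its last target.

TASK

The blue-handled temperature probe is finished in the calibrator: press it down against its spring, turn it anticlockwise (seen from above), feeling for the hidden keyway at which its lugs come free and it springs up, and draw it straight up out of its well. Then hang it upright in the fork of the cooling stand, its steel cap sitting fully down on both prongs behind their upturned tips. Leave the orange-handled probe locked in its well and do not disturb the pen, the black cap, the blue case and the white block lying on the bench.

Things in the scene. Friction and masses are not known exactly. Their poses are not given: they have to be found in the camera images.
- blue_probe: Temperature probe, 190 mm long, round blue handle; stands upright in either well of the calibrator, locked by a bayonet. Origin on its axis at the lower rim of its bell-shaped steel cap; z along the axis to the handle. Cap 54 mm across, z = 0 to 26 mm; handle 26 mm thick, straight from z = 40 to 93 mm, connector on top to 107 mm; steel sheath 8 mm thick down to z = -84 mm. About 0.18 kg
- blue_probe_grip (a point): point on the axis of the blue handle, among its grip rings, 72 mm above the probe's origin
- blue_probe_hub (a point): lower face of the hub hidden in the cap, 2 mm above the probe's origin. A spring pushes it up (6 N) and keeps its two lugs locked. Pressed down over 3 mm (bottoms at 8 mm, 12 N) it turns; the keyway, some 12 degrees wide, is centred 50 to 90 degrees anticlockwise of the start, unmarked. There it rises freely, sprung for the first 6 mm; elsewhere it stops hard; it can turn 35 degrees past it
- blue_probe_tip (a point): lower end of the sheath of the blue probe
- orange_probe: the same kind of probe with an orange handle, locked in the other well; it stays there. Same origin and axes as the blue one, though its keyway may lie elsewhere
- calibrator: white bench calibrator, fixed, 108 mm deep (x), 176 mm wide (y), housing 95 mm high, display and keys on its front (-x). It stands on a glass sheet 5.5 mm thick; origin under its middle at its feet. Wells at y = +41 and -41 mm, each with a round aluminium bayonet socket 44 mm across, rim at z = 123 mm; a locked probe's origin lies at z = 109 mm
- fork_seat (a point): point on the upper face of the fork's prongs, 126 mm above the bench, where the axis of a hung probe belongs; x points from the fork's open end to the stand's post (44 mm behind, about fork height). Slot 14 mm wide, closed 8 mm behind this point, open in front; upturned prong tips 36 mm in front rise 5 mm above the prongs, a lip 30 mm behind rises 6 mm
- cooling_stand: grey and aluminium stand with a horizontal two-pronged fork, fixed; origin on the bench under the fork seat; the fork opens towards -x
- tip_case: blue flat case, loose bystander
- lens_cap: black round cap 62 mm across, loose bystander
- pen: black pen, loose bystander
- fuse_block: small white connector block, loose bystander
Mind the look-alikes: they are no part of the job. Leave any red look-alike of the orange_probe alone.

How it is judged:
By the outcome, as a careful person would: the job done as asked, in the order asked, and still so for the second after the job is handed in, with the robot touching nothing.
It also fails if it takes over 51 s, if anything falls off the work surface, if the arm or the gripper's body presses on something with over 40 N, if the wrist force passes 120 N, or if a joint passes its speed limit or range.

## Working session

There is one attempt and no reset: what is moved stays moved. The work goes in short steps, Python scripts to look and compute and a shell command to move; the robot and the scene stay as the last step left them, time stands still between calls to the robot, and variables do not carry over. Pictures are saved under pics/ and viewed, and the job is handed in when it is done.

```bash
mkdir -p pics
cat > h.py <<'E'
import numpy as np, cv2
from workcell import env
from scipy.spatial.transform import Rotation as R
def rot(q): return R.from_quat([q[1],q[2],q[3],q[0]]).as_matrix()
def save(im,n): cv2.imwrite('pics/'+n,cv2.cvtColor(im,cv2.COLOR_RGB2BGR))
def world(c,r,col,d=None):
    r=float(r);col=float(col)
    if d is None:
        d=c['depth'][int(round(r)),int(round(col))]
    p=np.array([(col-c['cx'])/c['fx']*d,(r-c['cy'])/c['fy']*d,d])
    return rot(c['orientation'])@p+np.array(c['origin'])
def ray(c,r,col):
    v=np.array([(col-c['cx'])/c['fx'],(r-c['cy'])/c['fy'],1]);return rot(c['orientation'])@v
def atz(c,r,col,z):
    v=ray(c,r,col);o=np.array(c['origin']);return o+v*(z-o[2])/v[2]
E
python3 - <<'E'
from h import *
s=env.get_state();print(s,env.nose_length)
for n in ['scene','top']:
    c=env.read_camera(n);save(c['pixels'],n+'0.png');np.save(n+'0.npy',c,allow_pickle=True)
    print(n,c['origin'],c['orientation'],c['fx'])
    for t in ['blue_probe','orange_probe','blue_probe_grip','fork_seat','cooling_stand','calibrator']:
        for f in ['find_in','pinpoint']:
            print(t,f,[(np.round(x['location'],1).tolist(),round(x['score'],2)) for x in getattr(env,f)(n,t)])
E
```

```text
{'clock': 0.0, 'joint_pos': array([-1.37656646e+00,  3.13992717e-01,  4.49764331e-02,  1.30358861e+00,
       -3.74592146e-05,  1.43121806e+00]), 'qvel': array([-0.00032022, -0.00160012, -0.00090568,  0.00031153, -0.0008056 ,
        0.00048975]), 'tau': array([-3.38885420e-04, -4.80632579e+01,  2.98530221e+01,  1.95118063e-02,
        2.36655308e-05,  6.95940798e-06]), 'tcp_pos': array([ 0.18828216, -0.54273399,  0.21601222]), 'orientation': array([-9.03434316e-04,  9.86103414e-01,  1.66130185e-01, -4.34298086e-05]), 'wrist_force': array([-0.25044488,  0.46238066,  0.09773103]), 'ft_torque': array([-0.0006943 ,  0.03955848,  0.01855122]), 'finger_gap': 0.0851362095516192} 0.011
scene [-0.25315538 -1.29236573  0.98640098] [-0.46073095  0.8350765  -0.26383212  0.14410702] 388.46745297867363
blue_probe find_in []
blue_probe pinpoint []
orange_probe find_in [([303.5, 346.9], 0.66), ([221.7, 270.7], 0.49)]
orange_probe pinpoint [([307.3, 346.7], 0.81), ([228.0, 272.2], 0.52)]
blue_probe_grip find_in []
blue_probe_grip pinpoint []
fork_seat find_in []
fork_seat pinpoint [([159.5, 209.4], 
[... 245 characters left out ...]
  0.71251503 -0.69481816  0.06800476] 527.4358540293314
blue_probe find_in [([227.5, 289.0], 0.71)]
blue_probe pinpoint [([229.5, 289.8], 0.79)]
orange_probe find_in [([242.0, 442.5], 0.75), ([236.7, 314.0], 0.5)]
orange_probe pinpoint [([243.9, 442.0], 0.6), ([237.7, 314.4], 0.47)]
blue_probe_grip find_in [([230.8, 288.4], 0.68)]
blue_probe_grip pinpoint [([227.0, 290.0], 0.76)]
fork_seat find_in [([219.0, 122.8], 0.73)]
fork_seat pinpoint [([217.0, 118.6], 0.9), ([193.1, 249.6], 0.68)]
cooling_stand find_in [([219.3, 119.2], 0.69), ([235.4, 313.9], 0.53)]
cooling_stand pinpoint [([222.1, 127.2], 0.84)]
calibrator find_in [([238.4, 300.0], 0.95)]
calibrator pinpoint [([237.4, 297.5], 0.59)]
```

View pics/scene0.png

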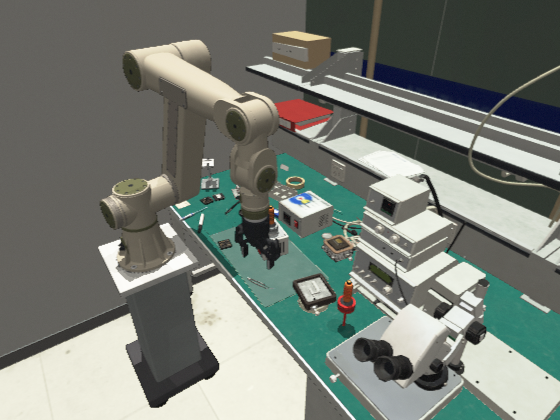

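View pics/top0.png

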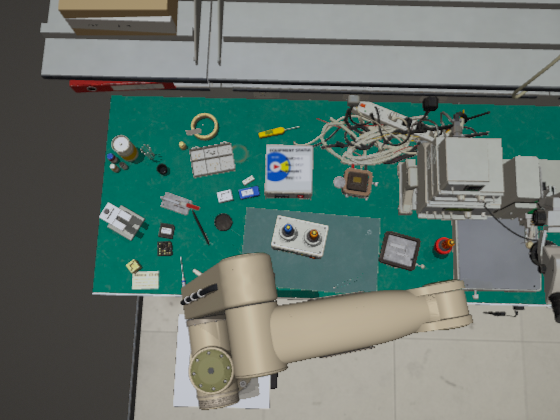

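The top view shows the calibrator at about (row 237, col 300). The blue probe is at (230,289), the orange at (237,314), a red-based look-alike at (245,444) and the stand at (220,122). I'll take close crops and measure them.

Run:
```python
from h import *
c=np.load('top0.npy',allow_pickle=True).item()
im=c['pixels']
a=cv2.resize(im[200:270,250:350],None,fx=5,fy=5,interpolation=cv2.INTER_CUBIC)
b=cv2.resize(im[190:250,85:165],None,fx=5,fy=5,interpolation=cv2.INTER_CUBIC)
o=np.zeros((660,500,3),np.uint8);o[:350,:500]=a;o[355:655,:400]=b
save(cv2.resize(o,(450,594)),'crop.png')
print(R.from_matrix(rot(c['orientation'])).as_matrix().round(3))
for n,(r,k) in dict(blue=(229,289),orange=(236,314),stand=(219,119),seat=(217,119)).items():
    print(n,world(c,r,k).round(4))
# height maps
d=c['depth']
rr,cc=np.mgrid[0:420,0:560]
P=np.stack([(cc-c['cx'])/c['fx']*d,(rr-c['cy'])/c['fy']*d,d],-1)@rot(c['orientation']).T+c['origin']
np.save('P.npy',P)
np.set_printoptions(linewidth=220)
print('stand heights mm');print((P[200:242:2,98:150:2,2]*1000).astype(int))
print('probe h');print((P[220:248:1,278:326:2,2]*1000).astype(int))
```

```text
[[ 0.025 -0.981  0.194]
 [-1.    -0.025  0.006]
 [-0.001 -0.195 -0.981]]
blue [ 0.4128 -0.2106  0.2173]
orange [ 0.3944 -0.2885  0.2075]
stand [0.464  0.3782 0.0207]
seat [0.4715 0.3797 0.0179]
stand heights mm
[[ -38  -53    4   -4   -5   -2    0   -2    0   -5   -3    0    3    0    1    0   -4   -7   -3   -6   -6  -10   -4    0   -5    1]
 [ -40  -58   -2    5    4  115    0    0   -4   -9    0   -4   -4    6    4   -5    0   -2   -3   -5   -3   -5    6   -1   -2   -5]
 [ -53    0   -7   14  118  120  124  134   -4   -2   -4    0   -6   -1   -2   -2   -5    1  -10   -1   -2   -7  -10    3   -5   -1]
 [ -46   -2    0    2  124  126  132  128  124    1    2    3   14   -3    5   -6    1   -3   -6   -3   -1   -1    2   -3    1    2]
 [ -46   -4  -10  122  127  131  124  129  121  129  122    4   15   10   11   -6    2    3   -4   -6  -10    2    0   -5    3   -1]
 [ -46   -1  123  129  131  124  129  124  125  118  122  119  130    7    5    9    9  -11    3    7   -3    0    2    4    9   -1]
 [ -50   -3  131  125  127  131  125  128 1824  119  119  118  130  129    7    8   12   13
[... 4657 characters left out ...]
103  108  101  101  103  104  103  125  139  145  140  144  138  101  102   95   87]
 [ 102  100   98   98   97  107   97   94   93   97   98   99   98  101   99  139  146  142  140  133  105   97   99   89]
 [  97   93  106  102   94   99  101  104  100  102  101  100   99  100  106  119  133  141  132  110   99  107  103  101]
 [ 105 1824   99  103  104  101  103   99   99  105   99  100  102  102  103  105  105  118  104   99  102  104  104  100]
 [  97   91  107  109  100  105   98  100  101  102   98  103  105  103  104  105  102  104  103  102  102   98  108   92]
 [  97   99  103  101   97   98  102   99   94  104  106   97   94  106  100  103   99  100  101  102  101  106  106    5]]
```

View pics/crop.png

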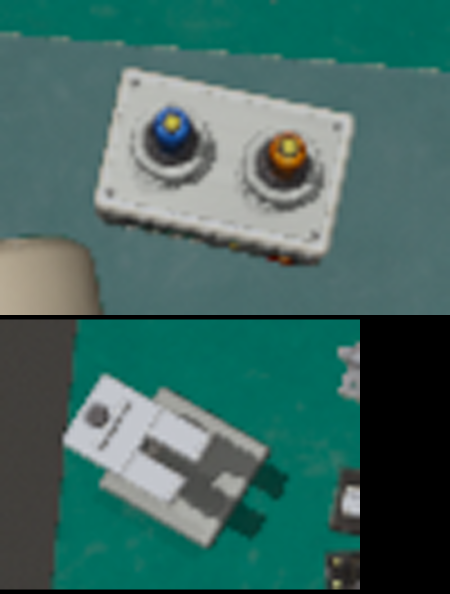

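Run:
```python
from h import *
c=np.load('top0.npy',allow_pickle=True).item();P=np.load('P.npy')
print('origin',atz(c,229.5,289.8,.1145),'grip',atz(c,227,290,.1865))
for nm,(r0,r1,c0,c1) in dict(blue=(215,250,275,302),orange=(222,252,302,330)).items():
    S=P[r0:r1,c0:c1].reshape(-1,3)
    for lo,hi in ((.125,.16),(.205,.235)):
        m=(S[:,2]>lo)&(S[:,2]<hi);q=S[m];print(nm,lo,m.sum(),q.mean(0).round(4),((q.min(0)+q.max(0))/2).round(4))
m=((P[...,2]>.085)&(P[...,2]<.24)).astype(np.uint8);w=np.zeros_like(m);w[205:262,262:335]=1;m&=w
m=cv2.morphologyEx(m,cv2.MORPH_OPEN,np.ones((3,3)))
# project boundary of top face at z=.1005
rc=np.argwhere(m); X=np.array([atz(c,r,k,.1005)[:2] for r,k in rc])
print('cal rect',cv2.minAreaRect((X*1000).astype(np.float32)))
S=P[195:235,90:135].reshape(-1,3);q=S[(S[:,2]>.105)&(S[:,2]<.145)]
idx=[(r,k) for r in range(195,235) for k in range(90,135) if .105<P[r,k,2]<.145]
X=np.array([atz(c,r,k,.126)[:2] for r,k in idx])
print('fork rect',len(X),cv2.minAreaRect((X*1000).astype(np.float32)))
print('seat',atz(c,217,118.6,.126),atz(c,222.1,127.2,0),env.get_state()['clock'])
h=cv2.resize(c['pixels'][198:238,90:140],None,fx=12,fy=12,interpolation=cv2.INTER_NEAREST);save(h,'forkz.png')
```

```text
origin [ 0.42739781 -0.2144186   0.1145    ] grip [ 0.42411593 -0.21395661  0.1865    ]
blue 0.125 154 [ 0.4155 -0.2053  0.1411] [ 0.4191 -0.2052  0.1418]
blue 0.205 48 [ 0.4183 -0.2058  0.2154] [ 0.4188 -0.2059  0.2163]
orange 0.125 158 [ 0.3998 -0.2837  0.1412] [ 0.4044 -0.2861  0.1417]
orange 0.205 51 [ 0.4037 -0.286   0.2146] [ 0.4044 -0.2867  0.2173]
cal rect ((410.030517578125, -245.31283569335938), (174.82345581054688, 110.79335021972656), 79.26717376708984)
fork rect 454 ((456.0722961425781, 359.2554626464844), (95.62503814697266, 57.92498779296875), 61.56419372558594)
seat [0.45289132 0.34674876 0.126     ] [0.45720174 0.35503912 0.        ] 1.3
```

View pics/forkz.png

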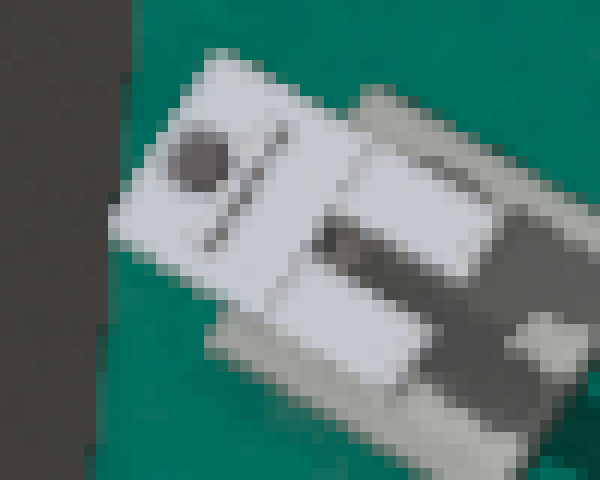

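```bash
python3 -m creep '{"hand":[85,85,85,85,85],"delta_pos":[[0,0,-0.035],[0,0,-0.035],[0,0,0],[0,0,0],[0,0,0]],"turn":[-1,-1,-1,-1,-1]}' 60; python3 -m creep '{"hand":[85,85,85,85,85],"delta_pos":[[0,0,0],[0,0,0],[0,0,0],[0,0,0],[0,0,0]],"turn":[-1,-1,-1,-1,-1]}' 60
cat >> h.py <<'E'
def psi(s=None):
    s=s or env.get_state(); M=rot(s['orientation']); return np.arctan2(M[1,0],M[0,0])
def go(target,s=None,ps=None):
    s=s or env.get_state(); M=rot(s['orientation'])
    d=np.array(target)-s['tcp_pos']; t=M.T@d
    print('tcp',s['tcp_pos'].round(4),'psi',np.degrees(psi(s)).round(2),'d',d.round(4),'units',(t/.8).round(4),'F',np.round(s['wrist_force'],1),'T',np.round(s['ft_torque'],2),'gap',round(s['finger_gap']*1000,1),'t',round(s['clock'],2),'q',np.round(s['joint_pos'],2),'tilt',np.degrees(np.arccos(-M[2,2])).round(2))
E
python3 -c "
from h import *
go((.418,-.2055,.27))"
```

```text
clock: 1.72
tcp_pos: [0.1885, -0.5437, 0.2737]
orientation: [0.001, 0.926, 0.378, -0.0]
wrist_force: [0.3, -0.6, -0.4]
finger_gap: 0.0846
clock: 2.13
tcp_pos: [0.1884, -0.5433, 0.2729]
orientation: [0.0, 0.822, 0.569, -0.0]
wrist_force: [-0.0, 0.5, 0.1]
finger_gap: 0.085
tcp [ 0.1884 -0.5433  0.2729] psi 69.37 d [ 0.2296  0.3378 -0.0029] units [0.4963 0.1199 0.0036] F [-0.   0.5  0.1] T [0.04 0.01 0.07] gap 85.0 t 2.13 q [-1.38  0.31  0.17  1.44 -0.    0.55] tilt 0.01
```

Run:
```python
from h import *
c=np.load('top0.npy',allow_pickle=True).item()
post=atz(c,211.3,106.7,.126);slot=atz(c,217.2,117.5,.126);tip=atz(c,224.25,126.7,.128)
print(post,slot,tip,np.linalg.norm(post-tip))
u=(post-tip)[:2];u/=np.linalg.norm(u);print(u,np.degrees(np.arctan2(u[1],u[0])),post[:2]-.044*u,slot[:2]-.008*u,tip[:2]+.036*u)
```

```text
[0.47087009 0.38738851 0.126     ] [0.45213723 0.35029157 0.126     ] [0.42924142 0.31766941 0.128     ] 0.08122621329982181
[0.51265826 0.85859275] 59.15894205357571 [0.44831312 0.34961043] [0.44803597 0.34342283] [0.44769712 0.34857875]
```

```bash
python3 -m creep '{"hand":[85,85,85,85,85],"delta_pos":[[0.048,0.012,0],[0.048,0.012,0],[0.048,0.012,0],[0.048,0.012,0],[0.048,0.012,0]],"turn":[0,0,0,-1,-1]}' 60; 
python3 -c "
from h import *
go((.418,-.2055,.27))"
```

```text
clock: 2.55
tcp_pos: [0.2996, -0.3779, 0.2728]
orientation: [0.0, 0.77, 0.638, 0.0]
wrist_force: [1.2, 0.3, -0.4]
finger_gap: 0.085
tcp [ 0.2996 -0.3779  0.2728] psi 79.32 d [ 0.1184  0.1724 -0.0028] units [0.2391 0.1055 0.0035] F [ 1.2  0.3 -0.4] T [-0.01 -0.12 -0.05] gap 85.0 t 2.55 q [-1.07  0.12 -0.06  1.39  0.    0.69] tilt 0.03
```

```bash
python3 -m creep '{"hand":[85,85,85,85,85],"delta_pos":[[0.046,0.02,0],[0.046,0.02,0],[0.046,0.02,0],[0.046,0.02,0],[0.034,0.015,0]],"turn":[0,0,0,0,0]}' 60
python3 - <<'E'
from h import *
go((.418,-.2055,.27))
c=env.read_camera('wrist');save(c['pixels'],'w1.png');np.save('w1.npy',c,allow_pickle=True)
print(c['origin'],rot(c['orientation']).round(3),c['fx'],c['cx'],c['cy'])
for t in ['blue_probe','orange_probe','blue_probe_grip']:
   print(t,env.pinpoint('wrist',t))
go((.418,-.2055,.1785))
E
```

```text
clock: 2.97
tcp_pos: [0.4073, -0.2196, 0.2732]
orientation: [0.0, 0.771, 0.637, 0.0]
wrist_force: [0.4, 0.7, -0.1]
finger_gap: 0.085
tcp [ 0.4073 -0.2196  0.2732] psi 79.2 d [ 0.0107  0.0141 -0.0032] units [0.0199 0.0098 0.0041] F [ 0.4  0.7 -0.1] T [-0.03 -0.05 -0.03] gap 85.0 t 2.97 q [-0.67  0.08 -0.1   1.38  0.    1.09] tilt 0.05
[ 0.41896857 -0.14970727  0.42809876] [[ 0.982 -0.18  -0.052]
 [-0.187 -0.943 -0.275]
 [ 0.001  0.28  -0.96 ]] 325.19226210127806 287.0199683436359 210.87318972140332
blue_probe [{'location': [174.6, 296.3], 'score': 0.8}]
orange_probe [{'location': [248.2, 296.3], 'score': 0.61}]
blue_probe_grip [{'location': [188.8, 301.2], 'score': 0.66}]
tcp [ 0.4067 -0.2215  0.2731] psi 79.27 d [ 0.0113  0.016  -0.0946] units [0.0224 0.0102 0.1182] F [-0.1 -0.3  0. ] T [ 0.03  0.02 -0.  ] gap 84.8 t 3.17 q [-0.67  0.08 -0.1   1.38 -0.    1.09] tilt 0.04
```

View pics/w1.png

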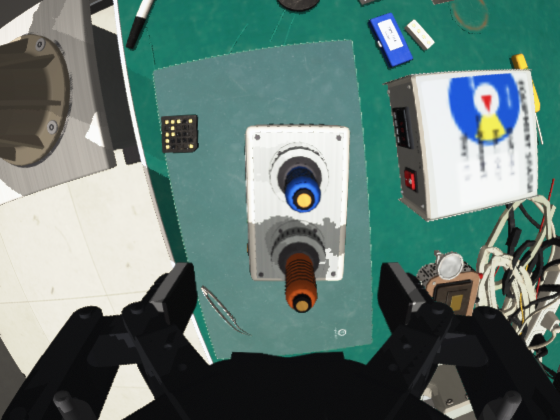

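The wrist picture shows the blue-handled probe with its connector top at about (row 201, col 304). The orange one is nearer, top at (306,301). The choice is confirmed, so I'll refine the axis from this view.

```bash
cat >> h.py <<'E'
def fray(c,r,col):
    x=(col-c['cx'])/c['fx'];y=(r-c['cy'])/c['fy'];th=np.hypot(x,y)
    k=np.sin(th)/th if th>1e-9 else 1
    return rot(c['orientation'])@np.array([x*k,y*k,np.cos(th)])
def fatz(c,r,col,z):
    v=fray(c,r,col);o=np.array(c['origin']);return o+v*(z-o[2])/v[2]
E
python3 - <<'E'
from h import *
c=np.load('w1.npy',allow_pickle=True).item()
print('top',fatz(c,201,304,.2215),'orig',fatz(c,174.6,296.3,.1145),'grip',fatz(c,188.8,301.2,.1865),'otop',fatz(c,306,301,.2215))
for r,k in((128,248),(128,349),(279,346),(278,248)): print(fatz(c,r,k,.1005).round(4))
save(cv2.resize(c['pixels'][135:325,240:360],None,fx=3,fy=3),'w1c.png')
E
```

```text
top [ 0.42010009 -0.20433157  0.2215    ] orig [ 0.41795071 -0.20495814  0.1145    ] grip [ 0.419867   -0.20374576  0.1865    ] otop [ 0.40429851 -0.28358041  0.2215    ]
[ 0.3792 -0.1513  0.1005]
[ 0.4791 -0.1697  0.1005]
[ 0.4527 -0.3363  0.1005]
[ 0.3428 -0.3135  0.1005]
```

View pics/w1c.png

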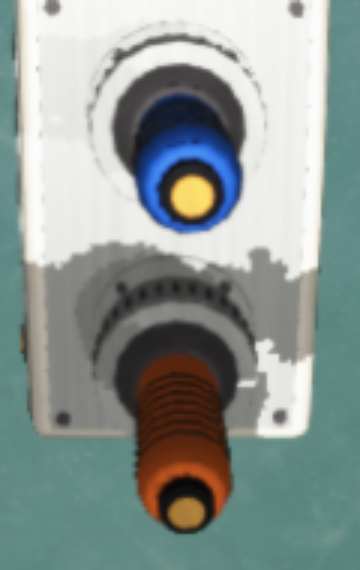

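```bash
python3 -m creep '{"hand":[85,85,85,85,85],"delta_pos":[[0.023,0.011,0],[0,0,0.03],[0,0,0.03],[0,0,0.03],[0,0,0.025]],"turn":[0,0,0,0,0]}' 60
python3 - <<'E'
from h import *
go((.419,-.205,.1785))
E
```

```text
clock: 3.58
tcp_pos: [0.4174, -0.2069, 0.1794]
orientation: [-0.0, 0.772, 0.636, -0.0]
wrist_force: [0.5, 0.0, -0.9]
finger_gap: 0.0847
tcp [ 0.4174 -0.2069  0.1794] psi 79.0 d [ 0.0016  0.0019 -0.0009] units [0.0027 0.0015 0.0011] F [ 0.5  0.  -0.9] T [ 0.02 -0.02 -0.03] gap 84.7 t 3.58 q [-0.63  0.12 -0.29  1.16 -0.    1.13] tilt 0.04
```

```bash
python3 -m creep '{"hand":[60,40,30,20,15],"delta_pos":[[0.003,0.001,0],[0,0,0],[0,0,0],[0,0,0],[0,0,0]],"turn":[0,0,0,0,0]}' 60; python3 -m creep '{"hand":[15,15,15,15,15],"delta_pos":[[0,0,0],[0,0,0],[0,0,0],[0,0,0],[0,0,0]],"turn":[0,0,0,0,0]}' 60
python3 - <<'E'
from h import *
go((.419,-.205,.1785))
E
```

```text
clock: 4.0
tcp_pos: [0.4204, -0.2045, 0.1824]
orientation: [0.001, 0.771, 0.637, 0.0]
wrist_force: [0.6, 0.1, 4.5]
finger_gap: 0.0249
clock: 4.42
tcp_pos: [0.4205, -0.2041, 0.1817]
orientation: [0.001, 0.771, 0.637, 0.0]
wrist_force: [1.7, -1.3, 5.1]
finger_gap: 0.0239
tcp [ 0.4205 -0.2041  0.1817] psi 79.14 d [-0.0015 -0.0009 -0.0032] units [-0.0015 -0.0016  0.004 ] F [ 1.7 -1.3  5.1] T [-0.13 -0.35  0.01] gap 23.9 t 4.42 q [-0.62  0.12 -0.29  1.16  0.    1.14] tilt 0.14
```

```bash
python3 -m creep '{"hand":[15,15,15,15,15],"delta_pos":[[0,0,0.004],[0,0,0.004],[0,0,0],[0,0,0],[0,0,0]],"turn":[0,0,0,0,0]}' 70; python3 -c "
from h import *
go((.4205,-.2041,.1762))"
```

```text
clock: 4.83
tcp_pos: [0.4206, -0.2043, 0.1758]
orientation: [0.002, 0.771, 0.637, 0.0]
wrist_force: [-0.1, -0.4, 9.5]
finger_gap: 0.0235
tcp [ 0.4206 -0.2043  0.1758] psi 79.13 d [-0.0001  0.0002  0.0004] units [ 0.0002 -0.0001 -0.0005] F [-0.1 -0.4  9.5] T [-0.05 -0.06  0.01] gap 23.5 t 4.83 q [-0.62  0.12 -0.3   1.15 -0.    1.14] tilt 0.18
```

```bash
python3 -m creep '{"hand":[15,15,15,15,15],"delta_pos":[[0,0,0],[0,0,0],[0,0,0],[0,0,0],[0,0,0]],"turn":[-1,-1,-1,-1,-1]}' 70; python3 -c "
from h import *
go((.4205,-.2041,.1762))"
```

```text
clock: 5.25
tcp_pos: [0.4206, -0.2042, 0.1758]
orientation: [0.002, 0.613, 0.79, 0.0]
wrist_force: [0.8, -0.1, 9.9]
finger_gap: 0.0232
tcp [ 0.4206 -0.2042  0.1758] psi 104.37 d [-0.0001  0.0001  0.0004] units [ 0.0002 -0.0001 -0.0004] F [ 0.8 -0.1  9.9] T [ 0.02 -0.06 -0.05] gap 23.2 t 5.25 q [-0.62  0.12 -0.3   1.15 -0.    0.7 ] tilt 0.18
```

Turning freely: lateral force is small and the spring force steady. I'll go to 45°, then lift-test in 5° steps.

```bash
python3 -m creep '{"hand":[15,15,15,15,15],"delta_pos":[[0,0,0],[0,0,0],[0,0,0],[0,0,0],[0,0,0]],"turn":[-1,-1,-1,-1,0]}' 70; python3 -c "
from h import *
go((.4205,-.2041,.1762))"
python3 -m creep '{"hand":[15,15,15,15,15],"delta_pos":[[0,0,-0.004],[0,0,-0.004],[0,0,0],[0,0,0],[0,0,0]],"turn":[0,0,0,0,0]}' 70; python3 -c "
from h import *
go((.4205,-.2041,.1762))"
```

```text
clock: 5.67
tcp_pos: [0.4205, -0.2042, 0.1758]
orientation: [0.002, 0.467, 0.884, -0.0]
wrist_force: [0.7, -0.9, 9.6]
finger_gap: 0.0232
tcp [ 0.4205 -0.2042  0.1758] psi 124.35 d [-0.      0.0001  0.0004] units [ 0.0002  0.0001 -0.0005] F [ 0.7 -0.9  9.6] T [-0.05 -0.03  0.05] gap 23.2 t 5.67 q [-0.62  0.12 -0.3   1.15 -0.    0.35] tilt 0.18
clock: 6.08
tcp_pos: [0.4197, -0.2034, 0.1801]
orientation: [-0.0, 0.468, 0.883, 0.0]
wrist_force: [4.0, -1.8, -7.6]
finger_gap: 0.0233
tcp [ 0.4197 -0.2034  0.1801] psi 124.13 d [ 0.0008 -0.0007 -0.0039] units [-0.0012  0.0004  0.0049] F [ 4.  -1.8 -7.6] T [-0.3  -1.04  0.06] gap 23.3 t 6.08 q [-0.62  0.12 -0.29  1.16  0.    0.35] tilt 0.05
```

```bash
python3 -m creep '{"hand":[15,15,15,15,15],"delta_pos":[[0,0,0.0065],[0,0,0],[0,0,-0.0065],[0,0,0],[0,0,0]],"turn":[0,-1,0,0,0]}' 70; python3 -m creep '{"hand":[15,15,15,15,15],"delta_pos":[[0,0,0.0065],[0,0,0],[0,0,-0.0065],[0,0,0],[0,0,0]],"turn":[0,-1,0,0,0]}' 70; python3 -c "
from h import *
go((.4205,-.2041,.1762))"
```

```text
clock: 6.5
tcp_pos: [0.4194, -0.2035, 0.1802]
orientation: [-0.0, 0.43, 0.903, -0.0]
wrist_force: [2.8, -1.3, -8.1]
finger_gap: 0.0227
clock: 6.92
tcp_pos: [0.4193, -0.2035, 0.1802]
orientation: [-0.001, 0.39, 0.921, -0.0]
wrist_force: [2.5, -1.5, -9.3]
finger_gap: 0.0229
tcp [ 0.4193 -0.2035  0.1802] psi 134.08 d [ 0.0012 -0.0006 -0.004 ] units [-0.0016  0.0006  0.005 ] F [ 2.5 -1.5 -9.3] T [-0.49 -0.63  0.11] gap 22.9 t 6.92 q [-0.62  0.12 -0.29  1.16 -0.    0.18] tilt 0.06
```

Still locked at 55°. I'll go on.

```bash
python3 -m creep '{"hand":[15,15,15,15,15],"delta_pos":[[0,0,0.0065],[0,0,0],[0,0,-0.0065],[0,0,0],[0,0,0]],"turn":[0,-1,0,0,0]}' 70
```

```text
clock: 7.33
tcp_pos: [0.4193, -0.2036, 0.1803]
orientation: [-0.0, 0.35, 0.937, -0.0]
wrist_force: [3.3, -1.7, -9.2]
finger_gap: 0.023
```

```bash
python3 -m creep '{"hand":[15,15,15,15,15],"delta_pos":[[0,0,0.0065],[0,0,0],[0,0,-0.0065],[0,0,0],[0,0,0]],"turn":[0,-1,0,0,0]}' 70
```

```text
clock: 7.75
tcp_pos: [0.4194, -0.2036, 0.1805]
orientation: [-0.0, 0.308, 0.951, -0.0]
wrist_force: [1.1, -1.8, -5.5]
finger_gap: 0.023
```

```bash
python3 -m creep '{"hand":[15,15,15,15,15],"delta_pos":[[0,0,0.0065],[0,0,0],[0,0,-0.0065],[0,0,0],[0,0,0]],"turn":[0,-1,0,0,0]}' 70;  python3 -c "
from h import *
go((.4205,-.2041,.1762))"
```

```text
clock: 8.17
tcp_pos: [0.4208, -0.2046, 0.1827]
orientation: [0.002, 0.267, 0.964, -0.001]
wrist_force: [0.4, -0.2, 8.6]
finger_gap: 0.0225
tcp [ 0.4208 -0.2046  0.1827] psi 149.07 d [-0.0003  0.0005 -0.0065] units [0.0007 0.0003 0.0081] F [ 0.4 -0.2  8.6] T [-0.27  0.07  0.11] gap 22.5 t 8.17 q [-0.62  0.12 -0.29  1.16 -0.   -0.08] tilt 0.25
```

```bash
python3 -m creep '{"hand":[15,15,15,15,15],"delta_pos":[[0,0,-0.005],[0,0,-0.005],[0,0,0],[0,0,0],[0,0,0]],"turn":[0,0,0,0,0]}' 70;  python3 -c "
from h import *
go((.4205,-.2041,.1762))"
```

```text
clock: 8.58
tcp_pos: [0.4198, -0.204, 0.1893]
orientation: [0.0, 0.266, 0.964, -0.0]
wrist_force: [0.2, -2.5, 0.9]
finger_gap: 0.0231
tcp [ 0.4198 -0.204   0.1893] psi 149.11 d [ 0.0007 -0.0001 -0.0131] units [-0.0008  0.0003  0.0163] F [ 0.2 -2.5  0.9] T [-0.71  0.08  0.1 ] gap 23.1 t 8.58 q [-0.62  0.11 -0.27  1.18 -0.   -0.09] tilt 0.06
```

```bash
python3 -m creep '{"hand":[15,15,15,15,15],"delta_pos":[[0,0,-0.01],[0,0,-0.02],[0,0,-0.02],[0,0,-0.02],[0,0,-0.02]],"turn":[0,0,0,0,0]}' 70;  python3 -c "
from h import *
go((.4198,-.204,.31))"
```

```text
clock: 9.0
tcp_pos: [0.4193, -0.2027, 0.2619]
orientation: [-0.0, 0.266, 0.964, 0.001]
wrist_force: [-0.8, 0.3, -2.4]
finger_gap: 0.0235
tcp [ 0.4193 -0.2027  0.2619] psi 149.12 d [ 0.0005 -0.0013  0.0481] units [-0.0013 -0.001  -0.0602] F [-0.8  0.3 -2.4] T [-0.03 -0.05 -0.01] gap 23.5 t 9.0 q [-0.62  0.09 -0.12  1.36  0.   -0.08] tilt 0.1
```

```bash
python3 -m creep '{"hand":[15,15,15,15,15],"delta_pos":[[0,0,-0.02],[0,0,-0.02],[0,0,-0.02],[0,0,-0.01],[0,0,0]],"turn":[0,0,0,0,0]}' 70;  python3 - <<'E'
from h import *
go((.4198,-.204,.31))
for n in ['wrist','top','scene']:
    c=env.read_camera(n);save(c['pixels'],n+'2.png');np.save(n+'2.npy',c,allow_pickle=True)
for n in ['wrist','top','scene']:
    for t in ['blue_probe','blue_probe_tip','fork_seat']:
        print(n,t,[(np.round(x['location'],1).tolist(),round(x['score'],2)) for x in env.pinpoint(n,t)])
E
```

```text
clock: 9.42
tcp_pos: [0.4203, -0.2036, 0.3189]
orientation: [0.001, 0.266, 0.964, -0.0]
wrist_force: [0.8, -0.3, -2.6]
finger_gap: 0.0234
tcp [ 0.4203 -0.2036  0.3189] psi 149.13 d [-0.0005 -0.0004 -0.0089] units [ 0.0003 -0.0007  0.0111] F [ 0.8 -0.3 -2.6] T [ 0.02 -0.   -0.02] gap 23.4 t 9.42 q [-0.62  0.09  0.01  1.49  0.   -0.09] tilt 0.17
wrist blue_probe [([218.4, 285.4], 0.98)]
wrist blue_probe_tip [([217.3, 288.0], 0.73)]
wrist fork_seat []
top blue_probe [([224.6, 203.4], 0.71), ([222.8, 288.3], 0.64)]
top blue_probe_tip []
top fork_seat [([220.4, 119.7], 0.96)]
scene blue_probe [([189.2, 263.2], 0.55)]
scene blue_probe_tip [([206.3, 259.4], 0.83)]
scene fork_seat [([160.2, 205.2], 0.86)]
```

View pics/wrist2.png

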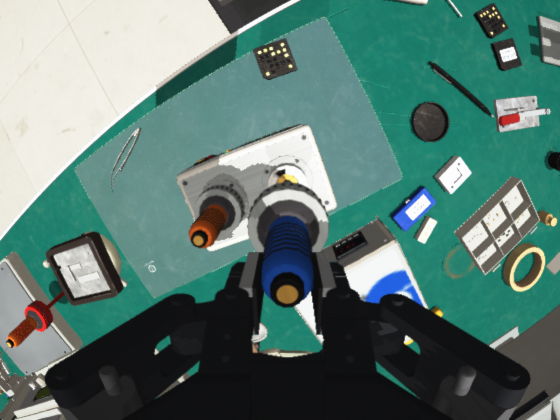

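View pics/top2.png

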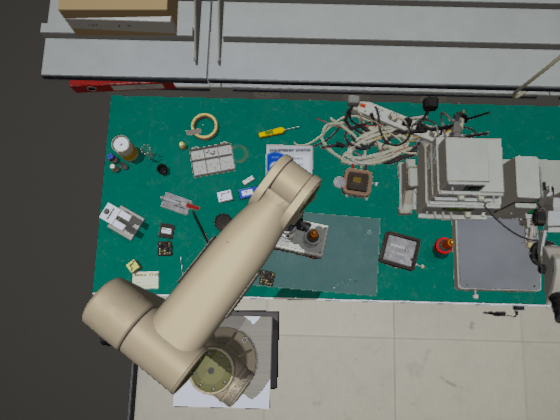

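View pics/scene2.png

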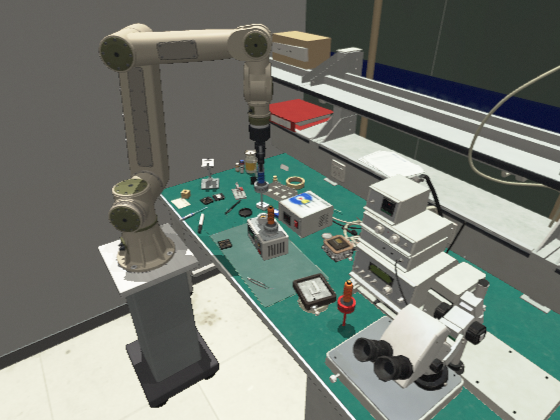

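The wrist view shows the probe held upright and clear of its well (handle about (250,288), cap about (215,290)). The orange probe is still locked at (225,205). The top view shows the fork unobstructed at (220,120). I'm moving over to the fork's front.

```bash
python3 -m creep '{"hand":[15,15,15,15,15],"delta_pos":[[0.012,0.019,0],[0.022,0.034,0],[0.025,0.0385,0],[0.025,0.0385,0],[0.025,0.0385,0]],"turn":[0,0,0,0,0]}' 70;python3 -m creep '{"hand":[15,15,15,15,15],"delta_pos":[[0.025,0.0385,0],[0.025,0.0385,0],[0.025,0.0385,0],[0.025,0.0385,0],[0.025,0.0385,0]],"turn":[0,0,0,0,0]}' 70
python3 - <<'E'
from h import *
go((.402,.269,.25))
c=np.load('top2.npy',allow_pickle=True).item();print(atz(c,220.4,119.7,.126))
c=np.load('scene2.npy',allow_pickle=True).item();print(atz(c,160.2,205.2,.126),atz(c,159.5,209.4,.126))
E
```

```text
clock: 10.43
tcp_pos: [0.4136, -0.0419, 0.3169]
orientation: [0.0, 0.267, 0.964, 0.0]
wrist_force: [1.3, 0.4, -1.3]
finger_gap: 0.0234
clock: 10.85
tcp_pos: [0.4067, 0.1421, 0.3171]
orientation: [0.0, 0.266, 0.964, 0.0]
wrist_force: [1.2, -0.5, -1.5]
finger_gap: 0.0232
tcp [0.4067 0.1421 0.3171] psi 149.12 d [-0.0047  0.1269 -0.0671] units [0.0865 0.1331 0.0839] F [ 1.2 -0.5 -1.5] T [-0.01 -0.06 -0.  ] gap 23.2 t 10.85 q [ 0.15  0.02 -0.07  1.48 -0.    0.69] tilt 0.05
[0.44171172 0.34219392 0.126     ]
[0.45755899 0.38726896 0.126     ] [0.47858806 0.38235059 0.126     ]
```

```bash
python3 -m creep '{"hand":[15,15,15,15,15],"delta_pos":[[0.025,0.0385,0.015],[0.025,0.0385,0.02],[0.02,0.03,0.02],[0.01,0.015,0.02],[0,0,0]],"turn":[0,0,0,0,0]}' 70
python3 - <<'E'
from h import *
go((.402,.269,.25))
c=env.read_camera('wrist');save(c['pixels'],'w3.png');np.save('w3.npy',c,allow_pickle=True)
for t in ['blue_probe','blue_probe_tip','fork_seat','cooling_stand']:
        print(t,[(np.round(x['location'],1).tolist(),round(x['score'],2)) for x in env.pinpoint('wrist',t)])
E
```

```text
clock: 11.27
tcp_pos: [0.4004, 0.2591, 0.2535]
orientation: [-0.002, 0.264, 0.964, -0.001]
wrist_force: [-0.9, -0.3, -2.5]
finger_gap: 0.0233
tcp [0.4004 0.2591 0.2535] psi 149.37 d [ 0.0016  0.0099 -0.0035] units [0.0045 0.0117 0.0044] F [-0.9 -0.3 -2.5] T [-0.04  0.06  0.01] gap 23.3 t 11.27 q [ 0.41  0.12 -0.11  1.34  0.    0.94] tilt 0.28
blue_probe [([221.3, 285.8], 0.68)]
blue_probe_tip []
fork_seat [([197.1, 404.1], 0.87)]
cooling_stand [([176.1, 371.8], 0.66)]
```

View pics/w3.png

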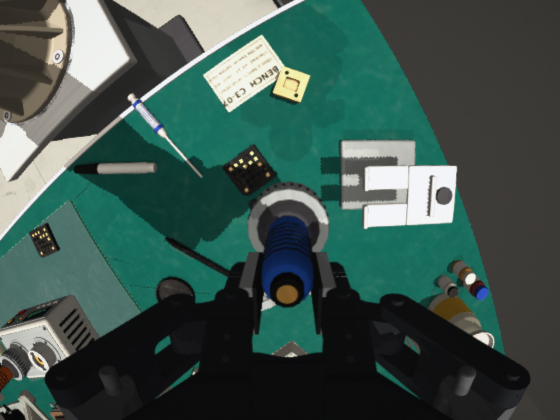

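Run:
```python
from h import *
c=np.load('w3.npy',allow_pickle=True).item()
save(cv2.resize(c['pixels'][130:240,330:470],None,fx=5,fy=5,interpolation=cv2.INTER_CUBIC),'w3c.png')
print(fatz(c,197.1,404.1,.126),c['orientation'],c['origin'])
```

```text
[0.45193291 0.35423924 0.126     ] [0.12214669 0.86004116 0.49070099 0.06798467] [0.33824299 0.2955128  0.40860658]
```

View pics/w3c.png

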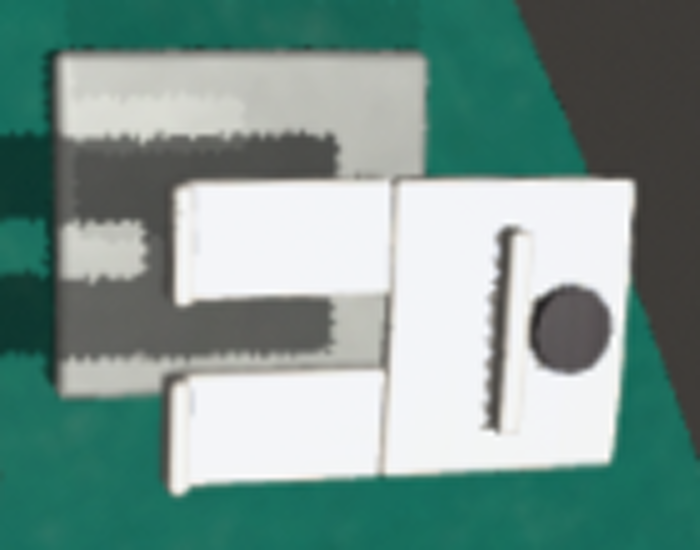

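Run:
```python
from h import *
c=np.load('w3.npy',allow_pickle=True).item()
g=lambda x,y,z:fatz(c,130+y/5,330+x/5,z)[:2]
ce=(g(388,293,.126)+g(382,370,.126))/2
t1=g(185,302,.126);t2=g(180,376,.126);tm=(t1+t2)/2
lip=(g(517,230,.132)+g(510,432,.132))/2
tiptop=(g(183,243,.131)+g(176,434,.131))/2
post=g(570,328,.13)
u=(lip-tm)/np.linalg.norm(lip-tm)
print('ce',ce,'tm',tm,'tiptop',tiptop,'lip',lip,'post',post,'u',u,np.degrees(np.arctan2(u[1],u[0])))
print('width',np.linalg.norm(g(388,293,.126)-g(382,370,.126)),np.linalg.norm(t1-t2))
for nm,v in dict(ce=ce-.008*u,tip=tiptop+.036*u,lip=lip-.030*u,post=post-.044*u).items(): print(nm,v)
# probe pose
import itertools
print('cap centre at r216 c288', fatz(c,216,288,.2535-.066+.026))
print(world)
```

```text
ce [0.45275805 0.35712961] tm [0.43410281 0.32206088] tiptop [0.43226802 0.3211073 ] lip [0.46379797 0.37894908] post [0.46994941 0.39050772] u [0.46274192 0.88649304] 62.43581915716981
width 0.014819002003292761 0.013905370770145527
ce [0.44905612 0.35003766]
tip [0.44892673 0.35302105]
lip [0.44991571 0.35235429]
post [0.44958876 0.35150203]
cap centre at r216 c288 [0.3895192  0.26522547 0.2135    ]
<function world at 0x7fd32d555120>
```

```bash
python3 -c "
from h import *
go((.4137,.2846,.208))"
```

```text
tcp [0.403  0.2563 0.2579] psi 149.05 d [ 0.0107  0.0283 -0.0499] units [0.0068 0.0372 0.0624] F [ 1.2  0.  -1.5] T [ 0.02 -0.02  0.  ] gap 23.0 t 11.52 q [ 0.4   0.11 -0.11  1.35 -0.    0.94] tilt 0.09
```

```bash
python3 -m creep '{"hand":[15,15,15,15,15],"delta_pos":[[0,0,0.02],[0,0,0.02],[0.0035,0.0185,0.0225],[0.0035,0.0185,0],[0,0,0]],"turn":[0,0,0,0,-0.48]}' 70
python3 - <<'E'
from h import *
go((.4137,.2846,.208))
c=env.read_camera('wrist');save(c['pixels'],'w4.png');np.save('w4.npy',c,allow_pickle=True)
save(cv2.resize(c['pixels'][110:310,230:470],None,fx=3,fy=3,interpolation=cv2.INTER_CUBIC),'w4c.png')
print(env.pinpoint('wrist','fork_seat'))
go((.4137,.2846,.208))
E
```

```text
clock: 11.93
tcp_pos: [0.414, 0.2856, 0.2068]
orientation: [0.0, 0.246, 0.969, 0.001]
wrist_force: [-0.1, 1.3, -1.7]
finger_gap: 0.0229
tcp [0.414  0.2856 0.2068] psi 151.46 d [-0.0003 -0.001   0.0012] units [-0.0003 -0.0013 -0.0015] F [-0.1  1.3 -1.7] T [ 0.01 -0.08  0.02] gap 22.9 t 11.93 q [ 0.44  0.18 -0.16  1.24  0.    0.94] tilt 0.07
[{'location': [217.2, 385.9], 'score': 0.93}]
tcp [0.4136 0.2847 0.2075] psi 151.47 d [ 0.0001 -0.0001  0.0005] units [-0.0002  0.     -0.0006] F [ 0.2  0.1 -1.5] T [-0.06  0.02  0.03] gap 22.8 t 12.03 q [ 0.44  0.17 -0.16  1.24 -0.    0.94] tilt 0.06
```

View pics/w4c.png

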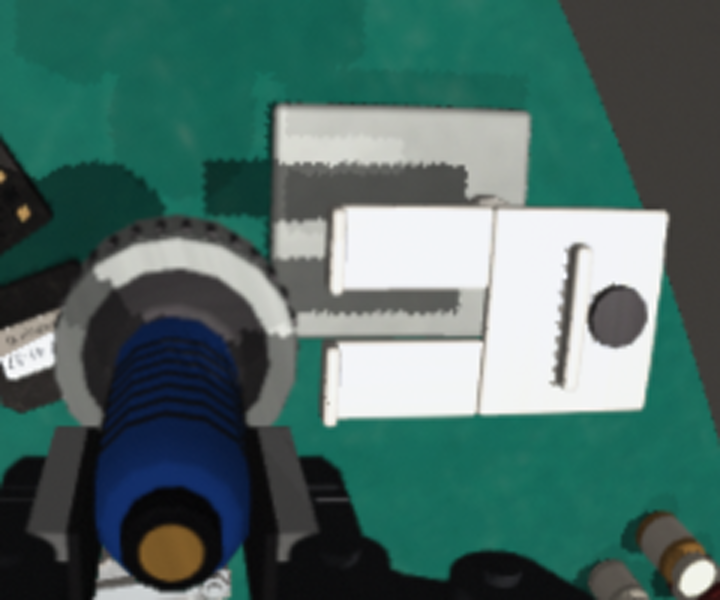

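Run:
```python
from h import *
from scipy.optimize import least_squares
c=np.load('w4.npy',allow_pickle=True).item()
g=lambda x,y,z:fatz(c,110+y/3,230+x/3,z)[:2]
ce=(g(488,290,.126)+g(484,340,.126))/2
tiptop=(g(339,209,.131)+g(331,343,.131)+g(337,292,.131)+g(331,424,.131))/4
lip=(g(581,247,.132)+g(571,388,.132))/2
post=g(617,316,.13)
slotmid=(g(345,290,.126)+g(343,342,.126))/2
sm2=(g(420,290,.126)+g(418,341,.126))/2
u=(lip-tiptop)/np.linalg.norm(lip-tiptop);u2=(ce-slotmid)/np.linalg.norm(ce-slotmid)
print(np.degrees(np.arctan2(u[1],u[0])),np.degrees(np.arctan2(u2[1],u2[0])),'width',np.linalg.norm(g(488,290,.126)-g(484,340,.126)))
n=np.array([-u[1],u[0]])
for nm,v in dict(ce=ce-.008*u,tip=tiptop+.036*u,lip=lip-.030*u,post=post-.044*u,sm=sm2,pin=fatz(c,217.2,385.9,.126)[:2]).items(): print(nm,v.round(4),'along',(v@u).round(4),'lat',(v@n).round(4))
tc=np.array([.4137,.2847]);print('tcp lat',tc@n,'along',tc@u)
for z in (.1415,.146,.165):
  pts=np.array([g(*p,z) for p in((55,340),(64,285),(100,238),(175,215),(230,228),(280,275),(298,340),(62,380))])
  r=least_squares(lambda q:np.hypot(*(pts-q[:2]).T)-q[2],[.414,.285,.027]);print(z,r.x,r.cost**.5,'lat',r.x[:2]@n)
```

```text
61.497285818342334 61.73193066622243 width 0.013696971634484401
ce [0.449  0.3507] along 0.5225 lat -0.2272
tip [0.4496 0.3532] along 0.5249 lat -0.2266
lip [0.4493 0.3526] along 0.5242 lat -0.2266
post [0.4487 0.3518] along 0.5233 lat -0.2264
sm [0.4441 0.3415] along 0.5121 lat -0.2273
pin [0.452  0.3526] along 0.5255 lat -0.229
tcp lat -0.22769833677427906 along 0.4476105979869411
0.1415 [0.41422786 0.28592528 0.02919191] 0.000621205314464223 lat -0.22757751296436596
0.146 [0.41290956 0.28661053 0.028595  ] 0.0006085031422816138 lat -0.22609200241854507
0.165 [0.40734342 0.28950378 0.02607473] 0.000554871748623509 lat -0.2198198479466647
```

```bash
python3 -m creep '{"hand":[15,15,15,15,15],"delta_pos":[[0.0006,0.015,0],[0,0.015,0],[0,0.015,0],[0,0.015,0],[0,0,0]],"turn":[0,0,0,0,0]}' 70; python3 -c "
from h import *
go((.4490,.3498,.2075))"
```

```text
clock: 12.45
tcp_pos: [0.4371, 0.3291, 0.2075]
orientation: [0.001, 0.247, 0.969, 0.001]
wrist_force: [0.3, -0.2, -2.2]
finger_gap: 0.0233
tcp [0.4371 0.3291 0.2075] psi 151.46 d [ 0.0119  0.0207 -0.    ] units [-0.0007  0.0299  0.0001] F [ 0.3 -0.2 -2.2] T [ 0.   -0.08 -0.06] gap 23.3 t 12.45 q [ 0.5   0.26 -0.05  1.26  0.    1.  ] tilt 0.17
```

```bash
python3 -m creep '{"hand":[15,15,15,15,15],"delta_pos":[[0,0.015,0],[0,0.015,0],[0,0,0],[0,0,0],[0,0,0]],"turn":[0,0,0,0,0]}' 70
python3 - <<'E'
from h import *
go((.4490,.3498,.192))
c=env.read_camera('wrist');save(c['pixels'],'w5.png');np.save('w5.npy',c,allow_pickle=True)
save(cv2.resize(c['pixels'][110:310,230:470],None,fx=3,fy=3,interpolation=cv2.INTER_CUBIC),'w5c.png')
E
```

```text
clock: 12.87
tcp_pos: [0.4465, 0.3481, 0.2071]
orientation: [0.0, 0.246, 0.969, -0.0]
wrist_force: [1.0, -0.3, -2.0]
finger_gap: 0.023
tcp [0.4465 0.3481 0.2071] psi 151.48 d [ 0.0025  0.0017 -0.0151] units [-0.0017  0.0034  0.0188] F [ 1.  -0.3 -2. ] T [-0.02 -0.14 -0.04] gap 23.0 t 12.87 q [ 0.52  0.3   0.    1.27 -0.    1.02] tilt 0.03
```

View pics/w5c.png

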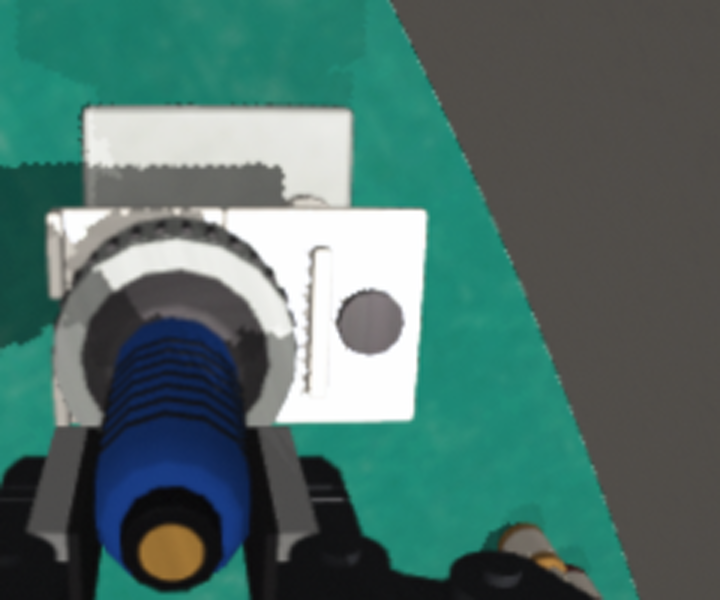

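Run:
```python
from h import *
c=np.load('w5.npy',allow_pickle=True).item()
g=lambda x,y,z:fatz(c,110+y/3,230+x/3,z)[:2]
u=np.array([.4772,.8788]);n=np.array([-.8788,.4772])
s=env.get_state()['tcp_pos'];print('tcp',s,s[:2]@u,s[:2]@n)
lip=(g(326,247,.132)+g(318,395,.132))/2;post=g(370,322,.13);tip=(g(53,211,.131)+g(52,297,.131))/2
print('seat along: lip',lip@u-.03,'post',post@u-.044,'tip',tip@u+.036,'lat lip',lip@n,'post',post@n)
e1=g(297,345,.1415);e0=g(54,345,.1415);print('cap mid along',(e1+e0)@u/2, (e1-e0)@u)
```

```text
tcp [0.44645837 0.34803547 0.20706256] 0.5189035024937265 -0.22626508695288639
seat along: lip 0.5258745170302487 post 0.5244977237565838 tip 0.5252405130489287 lat lip -0.22605670786687324 post -0.22652064026762875
cap mid along 0.519315160828665 0.058264210917000535
```

```bash
python3 -m creep '{"hand":[15,15,15,15,15],"delta_pos":[[0,0.006,0],[0,0,0.007],[0,0,0.005],[0,0,0],[0,0,0]],"turn":[0,0,0,0,0]}' 70; python3 -c "
from h import *
go((.4490,.3498,.192))"; python3 -m creep '{"hand":[15,15,15,15,15],"delta_pos":[[0,0,0.002],[0,0,0.002],[0,0,0.002],[0,0,0],[0,0,0]],"turn":[0,0,0,0,0]}' 70;python3 -c "
from h import *
go((.4490,.3498,.192))"
```

```text
clock: 13.33
tcp_pos: [0.4485, 0.3526, 0.1966]
orientation: [-0.0, 0.246, 0.969, -0.001]
wrist_force: [0.6, -0.6, -1.8]
finger_gap: 0.0236
tcp [0.4485 0.3526 0.1966] psi 151.52 d [ 0.0005 -0.0028 -0.0046] units [-0.0022 -0.0028  0.0057] F [ 0.6 -0.6 -1.8] T [-0.08 -0.21 -0.06] gap 23.6 t 13.33 q [ 0.53  0.31 -0.01  1.25 -0.    1.02] tilt 0.08
clock: 13.75
tcp_pos: [0.4495, 0.3533, 0.1943]
orientation: [0.001, 0.246, 0.969, 0.001]
wrist_force: [-1.7, -0.2, 5.7]
finger_gap: 0.023
tcp [0.4495 0.3533 0.1943] psi 151.53 d [-0.0005 -0.0035 -0.0023] units [-0.0015 -0.0042  0.0029] F [-1.7 -0.2  5.7] T [-0.41  0.3  -0.03] gap 23.0 t 13.75 q [ 0.53  0.31 -0.01  1.24 -0.    1.02] tilt 0.17
```

Run:
```python
from h import *
c=env.read_camera('wrist');save(c['pixels'],'w6.png');np.save('w6.npy',c,allow_pickle=True)
s=env.read_camera('scene');d=env.read_camera('top')
o=np.zeros((600,790,3),np.uint8)
o[:400,:480]=cv2.resize(c['pixels'][110:310,230:470],(480,400));o[:240,490:790]=cv2.resize(s['pixels'][140:220,170:270],(300,240))
o[250:550,490:790]=cv2.resize(d['pixels'][190:250,90:150],(300,300))
save(o,'m6.png')
```

```text
(no output)
```

View pics/m6.png

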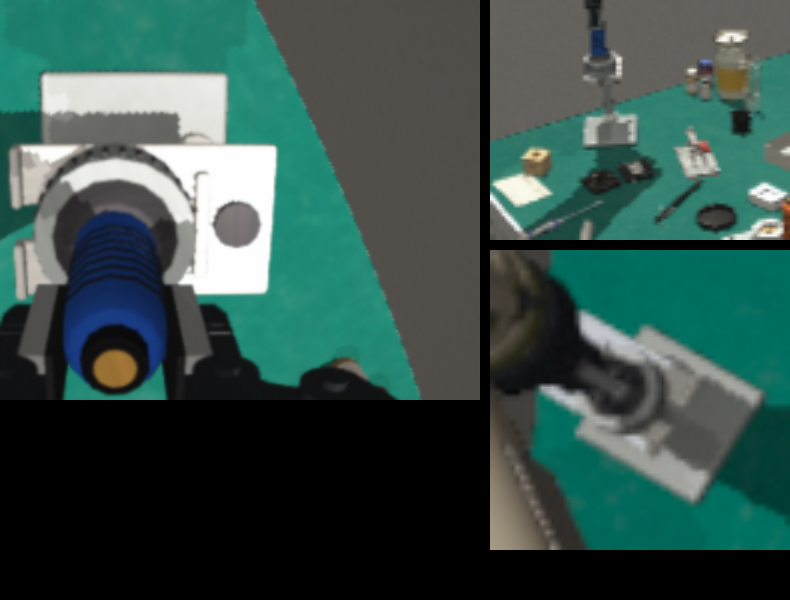

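```bash
python3 -m creep '{"hand":[15,15,15,15,15],"delta_pos":[[0,0,-0.004],[0,-0.0025,0],[0,0,0.002],[0,0,0.002],[0,0,0]],"turn":[0,0,0,0,0]}' 70;python3 - <<'E'
from h import *
go((.4490,.3498,.192))
c=env.read_camera('wrist');save(cv2.resize(c['pixels'][150:260,230:370],None,fx=5,fy=5),'w7.png');np.save('w7.npy',c,allow_pickle=True)
E
```

```text
clock: 14.32
tcp_pos: [0.4485, 0.3514, 0.1942]
orientation: [0.001, 0.246, 0.969, 0.001]
wrist_force: [-2.3, -2.0, 10.4]
finger_gap: 0.0233
tcp [0.4485 0.3514 0.1942] psi 151.52 d [ 0.0005 -0.0016 -0.0022] units [-0.0015 -0.0015  0.0028] F [-2.3 -2.  10.4] T [-0.51  0.39 -0.01] gap 23.3 t 14.32 q [ 0.52  0.31 -0.02  1.24 -0.    1.02] tilt 0.16
```

View pics/w7.png

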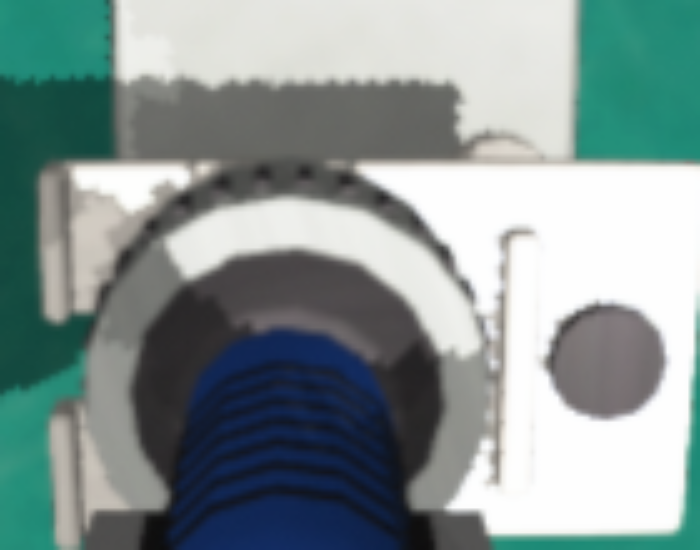

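The cap is inside the tips and clear of the lip, and it made contact at the same height in both positions, so it's seated on the prongs. Releasing.

```bash
python3 -m creep '{"hand":[15,26,32,40,50],"delta_pos":[[0,0,-0.0015],[0,0,0],[0,0,0],[0,0,0],[0,0,0]],"turn":[0,0,0,0,0]}' 20; python3 -m creep '{"hand":[60,75,85,85,85],"delta_pos":[[0,0,0],[0,0,0],[0,0,0],[0,0,0],[0,0,0]],"turn":[0,0,0,0,0]}' 20;python3 - <<'E'
from h import *
go((.4490,.3498,.3))
c=env.read_camera('wrist');save(c['pixels'],'w8.png')
E
```

```text
clock: 14.78
tcp_pos: [0.4477, 0.3511, 0.1932]
orientation: [-0.0, 0.246, 0.969, -0.0]
wrist_force: [-0.0, -0.3, 0.0]
finger_gap: 0.0496
clock: 15.2
tcp_pos: [0.4479, 0.3512, 0.1936]
orientation: [0.0, 0.246, 0.969, -0.0]
wrist_force: [-0.5, -0.3, 0.2]
finger_gap: 0.0847
tcp [0.4479 0.3512 0.1936] psi 151.53 d [ 0.0011 -0.0014  0.1064] units [-0.002  -0.0009 -0.133 ] F [-0.5 -0.3  0.2] T [0.07 0.03 0.  ] gap 84.7 t 15.2 q [ 0.52  0.31 -0.02  1.25 -0.    1.02] tilt 0.01
```

View pics/w8.png

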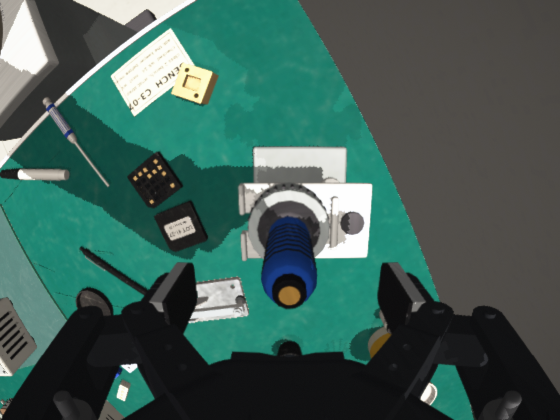

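The probe stands in the fork and the fingers are fully clear of it. I'm retreating straight up, then back along −y.

```bash
python3 -m creep '{"hand":[85,85,85,85,85],"delta_pos":[[0,0,-0.02],[0,0,-0.035],[0,0,-0.035],[0,0,-0.035],[0,0,-0.025]],"turn":[0,0,0,0,0]}' 20; python3 -m creep '{"hand":[85,85,85,85,85],"delta_pos":[[-0.02,-0.035,0],[-0.025,-0.04,0],[-0.025,-0.04,0],[-0.025,-0.04,0],[-0.025,-0.04,0]],"turn":[0,0,0,0,0]}' 20;python3 - <<'E'
from h import *
go((.4490,.3498,.3))
for n in('wrist','scene','top'):
    c=env.read_camera(n);save(c['pixels'],n+'9.png');np.save(n+'9.npy',c,allow_pickle=True)
    if n!='wrist':
        print(n,[(t,[(np.round(x['location'],1).tolist(),round(x['score'],2)) for x in env.pinpoint(n,t)]) for t in('blue_probe','blue_probe_grip')])
E
```

```text
clock: 15.67
tcp_pos: [0.4483, 0.3514, 0.3164]
orientation: [0.001, 0.246, 0.969, 0.001]
wrist_force: [0.7, -0.4, -0.2]
finger_gap: 0.0851
clock: 16.08
tcp_pos: [0.4577, 0.1669, 0.3138]
orientation: [0.0, 0.246, 0.969, 0.0]
wrist_force: [0.3, 0.5, -0.6]
finger_gap: 0.085
tcp [0.4577 0.1669 0.3138] psi 151.58 d [-0.0087  0.1829 -0.0138] units [0.1184 0.1959 0.0173] F [ 0.3  0.5 -0.6] T [ 0.01 -0.03  0.08] gap 85.0 t 16.08 q [ 0.18  0.13  0.05  1.49 -0.    0.68] tilt 0.04
scene [('blue_probe', [([151.2, 204.0], 0.69), ([160.0, 206.2], 0.67)]), ('blue_probe_grip', [([150.2, 203.9], 0.73)])]
top [('blue_probe', []), ('blue_probe_grip', [])]
```

View pics/wrist9.png

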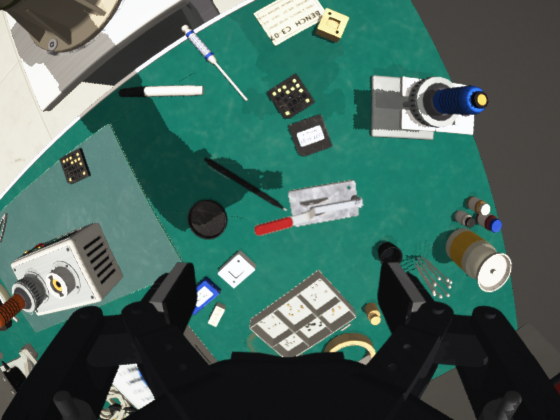

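View pics/top9.png

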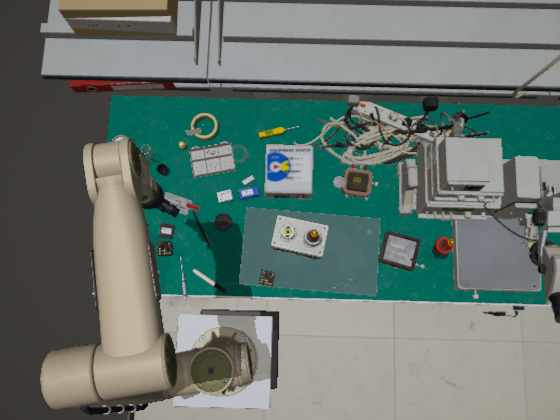

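Run:
```python
from h import *
c=np.load('wrist9.npy',allow_pickle=True).item();s=np.load('scene9.npy',allow_pickle=True).item()
o=np.zeros((590,790,3),np.uint8)
o[:400,:560]=cv2.resize(c['pixels'][60:150,365:491],(560,400));o[:220,565:785]=cv2.resize(s['pixels'][140:200,175:235],(220,220))
save(o,'m9.png')
print('top of probe',fatz(c,100,482,.126+.107),env.get_state()['wrist_force'])
```

```text
top of probe [0.44696666 0.35083093 0.233     ] [0.02195553 0.17852185 0.61219443]
```

View pics/m9.png

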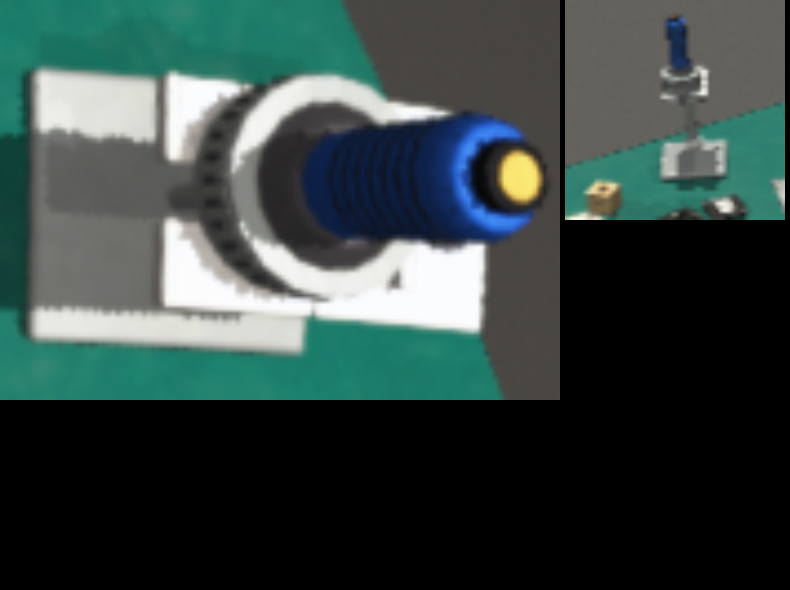

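```bash
python3 -c "
from h import *
print(env.get_state()['clock']);print(env.hand_in())"
```

```text
16.4333
the job is handed in; nothing more can be done
None
```

The blue probe now hangs upright in the cooling-stand fork, and I handed the job in at 16.4 s of the 51 s allowed.

- **Unlocking:** I gripped the blue handle, pressed it down (about 9.5 N on the spring) and turned it anticlockwise. I tested for release every 5° from 45°; it stayed locked up to 65° and came free at 70°. I then drew it straight up out of its well.
- **Hanging:** I slid the sheath into the fork slot from the open end and lowered the cap until it touched. The cap was close to the rear lip, so I lifted it, moved it about 2 mm forward and set it down again. I then opened the fingers and backed away.

**Last checks:**
- **Upright:** The probe's top is within about 1 mm of the place where I released it.
- **Seating:** The cap lies between the prong tips and the lip. It touched down at the same height in both positions, which fits sitting on the prongs.
- **Rest of the bench:** The orange probe is still in its well, and in the pictures the other things on the bench look undisturbed. The gripper touches nothing.

**Disagreements:** The position estimates for the fork differed by a few millimetres between cameras, and the scene camera was furthest off, so I relied on the wrist camera. Contact came about 2 mm higher than I had predicted. I put that down to the probe slipping slightly in the grip during the release tests. In the last top view the arm covered the stand, so I checked the hang with the wrist and scene cameras.

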